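# Brick up the soldering hearth in running bond

### The arm

A 6-joint arm with a two-finger parallel gripper is mounted at the origin on the work surface. World frame = base frame: x ahead of the robot, y to its left, z up, the work surface at z = 0. Lengths are in m, angles in rad, forces in N, time in s.
With the tool pointing down it reaches from about 0.25 to 0.725 m from the base axis. Payload 4 kg.
Tool frame: the origin (TCP) lies where the fingers leave the gripper's body, on its centre line; the fingertips stand 73 mm ahead of it and the grasp point (between the pads) lies 54 mm ahead of it (bot.tip_reach is the z of the fingertips in the tool frame, in m); z points along the fingers, x is the direction in which the jaws open and shut, and the axes are right-handed (so a half turn about z gives the same grasp; the last joint's range is limited). The gripper opens to 85 mm and grips with 20 to 120 N. Pads are 22 mm wide; open, the fingers measure 114 mm over their backs; the gripper's body (76 mm by 85 mm) begins 54 mm behind the grasp point. The pads swing forward as they close: fully open they stand 13 mm farther back than shut.
Start: joints at [1.335, 0.241, 0.005, 1.335, 0, 1.571], TCP at [0.117, 0.486, 0.304] pointing down, gripper open.
Joint ranges: [-2.72, 2.72], [-1.05, 1.87], [-1.09, 1.28], [-1.99, 2.15], [-1.42, 1.44], [-3.14, 3.14]. Speed limits (rad/s): [2.79, 2.79, 3.14, 3.14, 3.14, 3.14].

### API

Orientations are given as a unit quaternion [x, y, z, w].
In Python, from workcell import bot, vision, job_done gives the robot as it stands.
- The arm moves only by the tool drive_tool, never from a script. Its argument "steps" is one flat list of numbers, 7 for each row, row after row: the shift along the tool's x, y, z in m, then the turn, a rotation vector about the tool's x, y, z in degrees, then the closure, from -1 (fully open) to 1 (shut). A call has 1 to 8 rows; each row shifts and turns the commanded pose from where the row before left it, along the tool's axes as they then stand; what a row does not reach is not made up. A row lasts 1/12 s, in which the tool goes at most 41.7 mm and 7.16 degrees, less where a joint would pass 70% of its speed; a pose out of reach is approached as far as the arm can. A call is refused whole if a number of a shift passes 0.0417 or a number of a turn 7.16, either way. A call with a gripper value outside its range is refused whole. The fingers move at their own pace and stop on an object; the grip force is fixed at half the most. Time passes only in rows, so rows that do not move let the fingers close. It gives the time, the measured TCP pose, the force and the opening at its end, in the units of the state.
- bot.get_obs(): the state, without advancing time (a new reading comes with each control period).
- vision.camera(name): name is "scene" or "top" or "wrist"; returns (picture, depth): 420x560x3 uint8, red, green, blue; 420x560 float32, m along the optical axis (not along the pixel's ray), 0 where there is no reading.
- vision.camera_model(name): a dict with "mtx" (3x3 intrinsics, pixels), "rvec" (rotation vector, rad) and "tvec" (3), from world to camera coordinates, as OpenCV has them. Camera axes: x right, y down, z forward; pixel columns grow to the right and rows downward; lengths in m; the calibration is good to about 2 mm. A picture is of the moment at which its call begins: read the wrist's pose just before it. camera_model takes no time and is no camera call; for the wrist camera it gives the pose at the moment of the call.
- job_done(): hands the job in, once; it reports no verdict.
The state is a dict: "clock": time; "joint_pos": joint angles; "joint_vel": joint speeds; "tau": joint torques, N m; "eef_pos": TCP position; "tool_rot": TCP orientation; "ft_force": force on the tool from outside, world axes, zero at the start; "ft_torque": the same for the moment, N m; "grip_width": finger opening in m.
Only numpy, scipy, OpenCV 4.12 (cv2) and the standard library are available. Lean on these libraries where they do the work, as an engineer would, in place of code of your own. Each camera call takes 0.05 s, during which the arm holds its last target.

### The job

Carry on the little firebrick wall on the round soldering hearth in running bond, every brick lying flat, neatly butted to its neighbour and flush with the wall. First finish the second course beside the cemented half brick with a whole brick over the joint below and the loose half brick at the open end; then lay the other whole brick as the start of the third course, over the cemented half brick and flush with that end of the wall. Firebrick chips easily, so set the bricks down and never drop them, and leave the charcoal block, tweezers, torch and flux jar where they are.

Things in the scene. Friction and masses are not known exactly. Their poses are not given: they have to be found in the camera images.
- hearth: Round steel tin, 270 mm across, dark slab on top 40 mm high, fixed to the bench at any yaw, carrying the wall. Origin: centre of its underside on the bench; z up; x along the wall, y across it. The cemented wall is sooty grey-cream brick, 46 mm thick, centred on y = 0.
- base_joint (a point): Middle of the top of the cemented base course, 72 mm high, over its joint (axes as the hearth's). The base course is two whole bricks 97 x 46 x 32 mm end to end with a 3 mm joint, reaching 98.5 mm to either side along x. The whole brick of the second course belongs centred on this point, its centre 16 mm above it.
- cemented_half (a point): Centre of the cemented half brick (47 x 46 x 32 mm) of the second course, at the hearth's x = -75 mm, 88 mm high, flush with the -x end of the wall. With 3 mm joints the loose half brick's centre belongs at hearth x = +75 mm, same height; the third-course brick's at hearth x = -50 mm, 120 mm high; all at y = 0.
- brick_a_center (a point): Loose cream firebrick, whole: 97 long x 46 wide x 32 high mm, about 115 g, lying flat on the bench at the start. Point at its centre, 16 mm above its underside; x along its length, y along its width, z up. The two whole bricks are interchangeable.
- brick_b_center (a point): The second loose whole firebrick, the same as the first: 97 x 46 x 32 mm, point at its centre, x along its length, y along its width, z up.
- half_brick_center (a point): Loose cream half brick: 47 long x 46 wide x 32 high mm, about 56 g, lying flat on the bench at the start. Point at its centre, 16 mm above its underside; x along its 47 mm length, y along its width, z up. Either side may lie along the wall.
- charcoal_center (a point): Black charcoal soldering block, 85 x 50 x 28 mm, loose, not used. Point at its centre.
- tweezers_center (a point): Steel cross-lock tweezers, 170 mm long, 8 mm high, lying loose, not used. Point at their middle; x along them.
- torch_center (a point): Black hand torch with a red switch and steel nozzle, standing upright on its 72 mm foot, 153 mm high; the nozzle sticks out 100 mm to its -x. Not used. Point on its axis, 70 mm up.
- flux_jar_center (a point): Small round jar with a blue cap, 52 mm across, 60 mm high, standing, not used. Point at its centre.
Not all that is in view belongs to the job. What is shaped like the part that bears brick_b_center but blue or purple is not meant.

How it is judged:
On the way, in this order (a step that is already met when the one before it is completed fails the run):
1. the second course is complete: a whole brick over the joint and the half brick at the open end (((x of brick_a_center in the frame of hearth between -0.008 and 0.008 m and y of brick_a_center in the frame of hearth between -0.007 and 0.007 m and z of brick_a_center in the frame of hearth between 0.084 and 0.092 m and angle between the x axis of brick_a_center and the x axis of hearth, either way round below 0.1 rad and angle between the z axis of brick_a_center and the z axis of hearth, either way round below 0.06 rad) or (x of brick_b_center in the frame of hearth between -0.008 and 0.008 m and y of brick_b_center in the frame of hearth between -0.007 and 0.007 m and z of brick_b_center in the frame of hearth between 0.084 and 0.092 m and angle between the x axis of brick_b_center and the x axis of hearth, either way round below 0.1 rad and angle between the z axis of brick_b_center and the z axis of hearth, either way round below 0.06 rad)) and x of half_brick_center in the frame of hearth between 0.067 and 0.083 m and y of half_brick_center in the frame of hearth between -0.007 and 0.007 m and z of half_brick_center in the frame of hearth between 0.084 and 0.092 m and (angle between the x axis of half_brick_center and the x axis of hearth, either way round below 0.1 rad or angle between the x axis of half_brick_center and the y axis of hearth, either way round below 0.1 rad) and angle between the z axis of half_brick_center and the z axis of hearth, either way round below 0.06 rad), for 0.2 s.
2. the other whole brick lies on the third course, over the cemented half brick (((x of brick_a_center in the frame of hearth between -0.058 and -0.042 m and y of brick_a_center in the frame of hearth between -0.007 and 0.007 m and z of brick_a_center in the frame of hearth between 0.116 and 0.124 m and angle between the x axis of brick_a_center and the x axis of hearth, either way round below 0.1 rad and angle between the z axis of brick_a_center and the z axis of hearth, either way round below 0.06 rad) or (x of brick_b_center in the frame of hearth between -0.058 and -0.042 m and y of brick_b_center in the frame of hearth between -0.007 and 0.007 m and z of brick_b_center in the frame of hearth between 0.116 and 0.124 m and angle between the x axis of brick_b_center and the x axis of hearth, either way round below 0.1 rad and angle between the z axis of brick_b_center and the z axis of hearth, either way round below 0.06 rad))), for 0.2 s.
At the end, for the whole second after the job is handed in: A whole brick over the base joint, the half brick at the open end, the other whole brick over the cemented half: each within 8 mm along the wall, 7 mm across, 4 mm in height, 0.1 rad in yaw (the half brick also a quarter turn round), flat within 0.06 rad, at rest (x of half_brick_center in the frame of hearth between 0.067 and 0.083 m and y of half_brick_center in the frame of hearth between -0.007 and 0.007 m and z of half_brick_center in the frame of hearth between 0.084 and 0.092 m and (angle between the x axis of half_brick_center and the x axis of hearth, either way round below 0.1 rad or angle between the x axis of half_brick_center and the y axis of hearth, either way round below 0.1 rad) and angle between the z axis of half_brick_center and the z axis of hearth, either way round below 0.06 rad and (((x of brick_a_center in the frame of hearth between -0.008 and 0.008 m and y of brick_a_center in the frame of hearth between -0.007 and 0.007 m and z of brick_a_center in the frame of hearth between 0.084 and 0.092 m and angle between the x axis of brick_a_center and the x axis of hearth, either way round below 0.1 rad and angle between the z axis of brick_a_center and the z axis of hearth, either way round below 0.06 rad) and (x of brick_b_center in the frame of hearth between -0.058 and -0.042 m and y of brick_b_center in the frame of hearth between -0.007 and 0.007 m and z of brick_b_center in the frame of hearth between 0.116 and 0.124 m and angle between the x axis of brick_b_center and the x axis of hearth, either way round below 0.1 rad and angle between the z axis of brick_b_center and the z axis of hearth, either way round below 0.06 rad)) or ((x of brick_b_center in the frame of hearth between -0.008 and 0.008 m and y of brick_b_center in the frame of hearth between -0.007 and 0.007 m and z of brick_b_center in the frame of hearth between 0.084 and 0.092 m and angle between the x axis of brick_b_center and the x axis of hearth, either way round below 0.1 rad and angle between the z axis of brick_b_center and the z axis of hearth, either way round below 0.06 rad) and (x of brick_a_center in the frame of hearth between -0.058 and -0.042 m and y of brick_a_center in the frame of hearth between -0.007 and 0.007 m and z of brick_a_center in the frame of hearth between 0.116 and 0.124 m and angle between the x axis of brick_a_center and the x axis of hearth, either way round below 0.1 rad and angle between the z axis of brick_a_center and the z axis of hearth, either way round below 0.06 rad))) and linear speed of each of brick_a, brick_b, half_brick below 0.02 m/s); the robot touches nothing.
It fails at once if a brick is dropped or knocked off: it moves faster than 0.4 m/s with no finger touching it ((contact force between the fingers and brick_a below 0.02 N and linear speed of brick_a above 0.4 m/s) or (contact force between the fingers and brick_b below 0.02 N and linear speed of brick_b above 0.4 m/s) or (contact force between the fingers and half_brick below 0.02 N and linear speed of half_brick above 0.4 m/s)).
It fails at once if the charcoal block moved more than 30 mm (distance of charcoal_center from where it was at the start of the episode above 0.03 m).
It fails at once if the tweezers moved more than 30 mm (distance of tweezers_center from where it was at the start of the episode above 0.03 m).
It fails at once if the torch moved more than 30 mm (distance of torch_center from where it was at the start of the episode above 0.03 m).
It fails at once if the flux jar moved more than 30 mm (distance of flux_jar_center from where it was at the start of the episode above 0.03 m).
It also fails if it takes over 72 s, if anything falls off the work surface, if the arm or the gripper's body presses on something with over 40 N, if the wrist force passes 120 N, or if a joint passes its speed limit or range.

## Working session

There is one attempt and no reset: what is moved stays moved. The work goes in short steps, Python scripts to look and compute and a tool call to move; the robot and the scene stay as the last step left them, time stands still between calls to the robot, and variables do not carry over. Pictures are saved under pics/ and viewed, and the job is handed in when it is done.

Besides the shell and the picture viewer there is one more tool, called after ">>>" by a JSON object that holds its "api" and its "payload". drive_tool: Moves the arm, as the interface text tells. Its arguments: {"type":"object","properties":{"steps":{"type":"array"}},"required":["steps"]}

```bash
ls; mkdir -p pics; cat > h.py <<'E'
import numpy as np, cv2
from workcell import bot, vision, job_done
def shot(n,f):
    m=vision.camera_model(n); p,d=vision.camera(n)
    cv2.imwrite('pics/'+f+'.png',p[:,:,::-1]); np.savez('pics/'+f+'.npz',p=p,d=d,**m); return p,d,m
def load(f):
    z=np.load('pics/'+f+'.npz'); return z['p'],z['d'],z
def world(d,m):
    K=m['mtx'];R,_=cv2.Rodrigues(np.array(m['rvec'],float));t=np.array(m['tvec'],float).ravel()
    v,u=np.mgrid[:d.shape[0],:d.shape[1]]
    c=np.stack([(u-K[0,2])/K[0,0]*d,(v-K[1,2])/K[1,1]*d,d],-1)
    return (c-t)@R
E
python3 - <<'E'
from h import *
for n in ['scene','top']: 
    p,d,m=shot(n,n+'0'); print(n,m['mtx'],m['rvec'],m['tvec'])
o=bot.get_obs();print({k:np.round(v,4) for k,v in o.items()},bot.tip_reach)
E
```

```text
pics
scene [[515.26540747   0.         282.83599111]
 [  0.         515.26540747 206.08529494]
 [  0.           0.           1.        ]] [ 1.43841487  2.21631768 -0.81005405] [ 0.18738646 -0.3237032   1.6469154 ]
top [[449.66376511   0.         276.35626524]
 [  0.         449.66376511 213.19749459]
 [  0.           0.           1.        ]] [ 2.16674547 -2.16602149  0.09757148] [0.0246814  0.57671222 1.43879988]
{'clock': np.float64(0.1), 'joint_pos': array([ 1.335 ,  0.2413,  0.0039,  1.3352, -0.    ,  1.5708]), 'joint_vel': array([-0.0028,  0.0002,  0.0039, -0.0007,  0.0001, -0.0005]), 'tau': array([-6.00000e-04, -3.73138e+01,  2.53010e+01,  1.09000e-02,
       -0.00000e+00, -0.00000e+00]), 'eef_pos': array([0.1167, 0.4857, 0.3031]), 'tool_rot': array([ 7.854e-01,  6.190e-01, -7.000e-04,  6.000e-04]), 'ft_force': array([-0.3808, -0.4264, -0.0667]), 'ft_torque': array([-0.0438,  0.0317, -0.0411]), 'grip_width': np.float64(0.0853)} 0.0726
```

View pics/scene0.png

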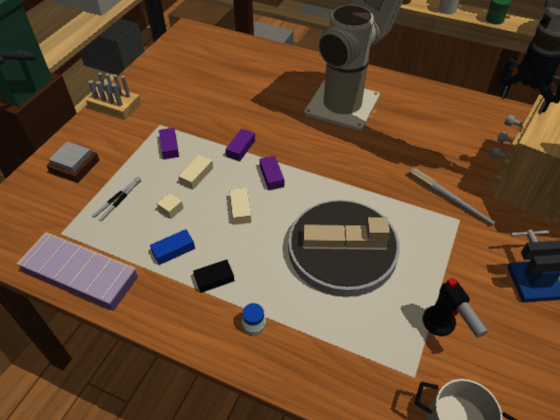

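View pics/top0.png

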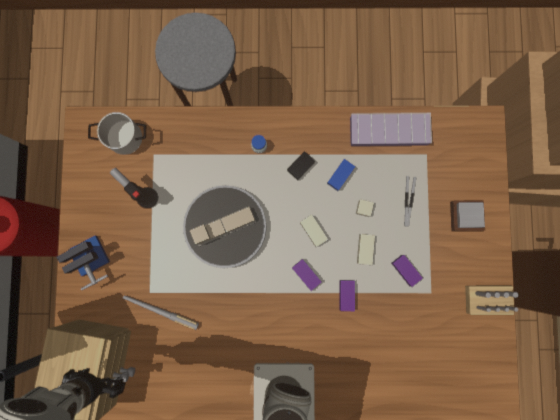

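The scene view shows loose whole bricks at (196,172) and (240,205), the half at (170,205), and the wall on the hearth with its cemented half at (377,227). In the top view these are at (367,249), (315,231), (366,208) and (201,234). Next I'll localise them.

```bash
python3 - <<'E'
from h import *
p,d,m=load('top0'); W=world(d,m)
from scipy import ndimage
hsv=cv2.cvtColor(p,cv2.COLOR_RGB2HSV)
for n,(lo,hi) in {'brick top 32':(.024,.042),'base72':(.064,.080),'c104':(.094,.112),'slab40':(.034,.046)}.items():
    mk=(W[...,2]>lo)&(W[...,2]<hi)&(d>0)
    if n!='slab40': mk&=(hsv[...,2]>90)
    mk[:, :80]=0; mk[300:]=0
    L,k=ndimage.label(mk)
    for i in range(1,k+1):
        s=L==i
        if s.sum()<25: continue
        P=W[s]; r=cv2.minAreaRect(P[:,:2].astype(np.float32)*1000)
        v,u=np.nonzero(s)
        print(n,s.sum(),'px',int(u.mean()),int(v.mean()),'rect',np.round(r[0]),np.round(r[1]),round(r[2],1),'z',round(np.median(P[:,2]),4),p[s].mean(0).astype(int))
E
```

```text
brick top 32 1863 px 390 128 rect [ 857. -353.] [104. 263.] 0.7 z 0.0387 [152 140 150]
brick top 32 28 px 262 148 rect [794.  71.] [16. 45.] 41.5 z 0.0317 [107 107 102]
brick top 32 409 px 341 174 rect [ 705. -188.] [46. 99.] 54.8 z 0.0317 [ 66  86 142]
brick top 32 901 px 219 231 rect [534. 195.] [264. 267.] 0.3 z 0.037 [127 123 119]
brick top 32 207 px 364 207 rect [ 595. -264.] [46. 48.] 74.9 z 0.0316 [177 173 151]
brick top 32 38 px 463 201 rect [ 615. -588.] [69.  5.] 89.6 z 0.0296 [101  80  69]
brick top 32 423 px 313 230 rect [520. -96.] [97. 47.] 32.4 z 0.0319 [179 178 156]
brick top 32 435 px 366 249 rect [ 460. -265.] [47. 97.] 84.9 z 0.0319 [179 175 153]
brick top 32 443 px 407 270 rect [ 391. -397.] [98. 46.] 37.2 z 0.0318 [106  67 121]
brick top 32 428 px 306 274 rect [378. -72.] [97. 46.] 39.9 z 0.0316 [113  75 127]
brick top 32 278 px 347 289 rect [ 330. -202.] [46. 57.] 89.6 z 0.0315 [108  67 123]
brick top 32 417 px 488 291 rect [ 322. -657.] [ 42. 141.] 0.0 z 0.0339 [161 137 101]
base72 33 px 113 115 rect [891. 549.] [ 8. 59.] 10.1 z 0.0742 [100  94  87]
base72 29 p
[... 275 characters left out ...]
4 [137 126 118]
c104 233 px 199 234 rect [505. 263.] [46. 48.] 21.6 z 0.1037 [166 154 135]
c104 27 px 496 295 rect [ 321. -643.] [12. 16.] 5.4 z 0.1037 [133 126 120]
slab40 2290 px 391 128 rect [ 857. -353.] [104. 263.] 0.3 z 0.0397 [152 140 151]
slab40 48 px 107 126 rect [861. 582.] [22. 86.] 58.7 z 0.0407 [84 78 71]
slab40 30 px 131 146 rect [797. 502.] [ 9. 58.] 42.1 z 0.0393 [88 82 75]
slab40 3976 px 224 226 rect [534. 194.] [266. 263.] 89.9 z 0.0398 [93 89 83]
slab40 25 px 457 213 rect [ 572. -560.] [ 5. 48.] 87.5 z 0.0425 [95 90 86]
slab40 29 px 506 289 rect [ 334. -708.] [16. 35.] 35.4 z 0.0367 [144 123  92]
slab40 40 px 475 294 rect [ 317. -607.] [25. 45.] 42.2 z 0.0374 [161 139 105]
```

```bash
cat >> h.py <<'E'
from scipy.spatial.transform import Rotation as Ro
def plan(x,y,z,yaw=None,mx=.036,mt=6.5):
    "rows: level/turn (rotvec total, n), then shift in the tool frame after the turn"
    o=bot.get_obs(); R=Ro.from_quat(o['tool_rot']); X=R.apply([1,0,0])
    cy=np.degrees(np.arctan2(X[1],X[0])); yaw=cy if yaw is None else yaw
    a=np.radians(yaw); T=Ro.from_matrix(np.array([[np.cos(a),np.sin(a),0],[np.sin(a),-np.cos(a),0],[0,0,-1]]))
    rv=np.degrees((R.inv()*T).as_rotvec()); n=int(np.ceil(np.abs(rv).max()/mt))
    s=T.inv().apply(np.array([x,y,z])-o['eef_pos']); k=int(np.ceil(np.abs(s).max()/mx))
    print('t',round(float(o['clock']),2),'pos',np.round(o['eef_pos'],4),'yaw',round(cy,2),'F',np.round(o['ft_force'],1),'w',round(float(o['grip_width']),4))
    print(' turn',np.round(rv,2),'rows',n,'each',np.round(rv/max(n,1),2)); print(' shift',np.round(s,4),'rows',k,'each',np.round(s/max(k,1),4))
E
python3 - <<'E'
from h import *
m=vision.camera_model('wrist'); R,_=cv2.Rodrigues(np.array(m['rvec'],float)); c=-R.T@np.array(m['tvec']).ravel()
o=bot.get_obs(); T=Ro.from_quat(o['tool_rot'])
print(m['mtx'],'cam in tool',T.inv().apply(c-o['eef_pos']),'axis',T.inv().apply(R[2]))
plan(.45,.15,.33,22.7)
plan(.52,-.096,.25,-57.6)
E
```

```text
[[294.35580312   0.         276.2653546 ]
 [  0.         294.35580312 212.23177527]
 [  0.           0.           1.        ]] cam in tool [ 0.00129308 -0.08332212 -0.06963397] axis [-6.04359805e-04  3.19497973e-01  9.47586766e-01]
t 0.1 pos [0.1167 0.4857 0.3031] yaw 76.49 F [-0.4 -0.4 -0.1] w 0.0853
 turn [5.000e-02 1.000e-01 5.379e+01] rows 9 each [0.01 0.01 5.98]
 shift [ 0.1779  0.4384 -0.0269] rows 13 each [ 0.0137  0.0337 -0.0021]
t 0.1 pos [0.1167 0.4857 0.3031] yaw 76.49 F [-0.4 -0.4 -0.1] w 0.0853
 turn [1.3000e-01 5.0000e-02 1.3409e+02] rows 21 each [0.01 0.   6.39]
 shift [ 0.7073 -0.0288  0.0531] rows 20 each [ 0.0354 -0.0014  0.0027]
```

>>> {"api": "drive_tool", "payload": {"steps": [0, 0, 0, 0, 0, 6.7, -1, 0, 0, 0, 0, 0, 6.7, -1, 0, 0, 0, 0, 0, 6.7, -1, 0, 0, 0, 0, 0, 6.7, -1, 0, 0, 0, 0, 0, 6.7, -1, 0, 0, 0, 0, 0, 6.7, -1, 0, 0, 0, 0, 0, 6.7, -1, 0, 0, 0, 0, 0, 6.7, -1]}}

```text
clock: 0.77
eef_pos: [0.1167, 0.4859, 0.3034]
tool_rot: [0.981, 0.196, -0.0, 0.001]
ft_force: [-0.9, 0.2, 0.2]
grip_width: 0.0857
```

```bash
python3 - <<'E'
from h import *
plan(.50,.20,.33,22.7)
E
```

```text
t 0.77 pos [0.1167 0.4859 0.3034] yaw 22.56 F [-0.9  0.2  0.2] w 0.0857
 turn [ 0.06  0.04 -0.14] rows 1 each [ 0.06  0.04 -0.14]
 shift [ 0.2432  0.4116 -0.0266] rows 12 each [ 0.0203  0.0343 -0.0022]
```

>>> {"api": "drive_tool", "payload": {"steps": [0.02, 0.034, -0.002, 0, 0, 0, -1, 0.02, 0.034, -0.002, 0, 0, 0, -1, 0.02, 0.034, -0.002, 0, 0, 0, -1, 0.02, 0.034, -0.002, 0, 0, 0, -1, 0.02, 0.034, -0.002, 0, 0, 0, -1, 0.02, 0.034, -0.002, 0, 0, 0, -1, 0.02, 0.034, -0.002, 0, 0, 0, -1, 0.02, 0.034, -0.002, 0, 0, 0, -1]}}

```text
clock: 1.43
eef_pos: [0.3711, 0.2962, 0.3197]
tool_rot: [0.98, 0.198, -0.0, 0.0]
ft_force: [0.9, -0.1, -0.1]
grip_width: 0.0852
```

>>> {"api": "drive_tool", "payload": {"steps": [0.02, 0.034, -0.002, 0, 0, 0, -1, 0.02, 0.034, -0.002, 0, 0, 0, -1, 0.02, 0.034, -0.002, 0, 0, 0, -1, 0.02, 0.034, -0.002, 0, 0, 0, -1, 0, 0, 0, 0, 0, 0, -1]}}

```text
clock: 1.85
eef_pos: [0.5012, 0.1995, 0.3271]
tool_rot: [0.981, 0.195, 0.001, 0.001]
ft_force: [0.2, 0.2, -0.2]
grip_width: 0.0852
```

```bash
python3 - <<'E'
from h import *
shot('wrist','w1')
plan(.52,-.096,.2,-57.6)
E
```

```text
t 1.9 pos [0.4989 0.2012 0.3269] yaw 22.56 F [-0.7 -0.2 -1. ] w 0.0851
 turn [5.000e-02 3.000e-02 8.016e+01] rows 13 each [0.   0.   6.17]
 shift [0.2622 0.1414 0.1269] rows 8 each [0.0328 0.0177 0.0159]
```

View pics/w1.png

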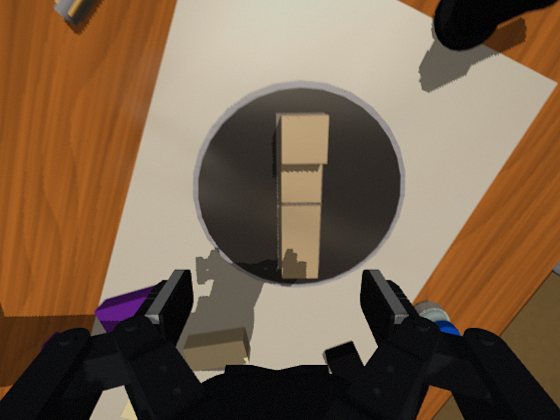

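Clear wrist view: the wall's cemented half is at (304,138), the base joint at (300,204), and brick A is under the left finger at (218,348).

```bash
python3 - <<'E'
from h import *
from scipy import ndimage
p,d,m=load('w1'); W=world(d,m)
for n,lo,hi in [('base',.064,.080),('half',.096,.112)]:
    mk=(W[...,2]>lo)&(W[...,2]<hi)&(d>0); mk[300:]=0
    L,k=ndimage.label(mk)
    for i in range(1,k+1):
        s=L==i
        if s.sum()<300: continue
        P=W[s]; r=cv2.minAreaRect(P[:,:2].astype(np.float32)*1000); v,u=np.nonzero(s)
        print(n,s.sum(),int(u.mean()),int(v.mean()),np.round(r[0],1),np.round(r[1],1),round(r[2],1),'z',round(np.median(P[:,2]),4))
        if n=='base': b=np.array(r[0])
        elif r[1][0]<60: h=np.array(r[0])
w=b-h; w/=np.linalg.norm(w); print('ang',np.degrees(np.arctan2(w[1],w[0])),'centre',b-25*w,h+75*w)
E
```

```text
base 399 494 12 [627.7 438.7] [ 8.9 33.6] 78.4 z 0.0719
base 4404 300 220 [545.5 170.1] [ 45.7 145.9] 22.9 z 0.0717
half 347 530 6 [636.9 438.6] [34.1  9.6] 16.0 z 0.1077
half 2333 305 140 [505.7 263.1] [45.9 46.8] 22.8 z 0.1037
ang -66.84416897928861 centre [535.67930092 193.05786825] [535.21908576 194.13392087]
```

>>> {"api": "drive_tool", "payload": {"steps": [0, 0, 0, 0, 0, 6.7, -1, 0, 0, 0, 0, 0, 6.7, -1, 0, 0, 0, 0, 0, 6.7, -1, 0, 0, 0, 0, 0, 6.7, -1, 0, 0, 0, 0, 0, 6.7, -1, 0, 0, 0, 0, 0, 6.7, -1, 0, 0, 0, 0, 0, 6.7, -1, 0, 0, 0, 0, 0, 6.7, -1]}}

```text
clock: 2.57
eef_pos: [0.4953, 0.2046, 0.3275]
tool_rot: [0.964, -0.267, -0.001, 0.0]
ft_force: [1.1, 0.7, -0.7]
grip_width: 0.0854
```

>>> {"api": "drive_tool", "payload": {"steps": [0, 0, 0, 0, 0, 6.7, -1, 0, 0, 0, 0, 0, 6.7, -1, 0, 0, 0, 0, 0, 6.7, -1, 0, 0, 0, 0, 0, 6.5, -1]}}

```text
clock: 2.9
eef_pos: [0.4953, 0.2046, 0.3275]
tool_rot: [0.877, -0.481, -0.001, 0.0]
ft_force: [-0.1, 0.4, -0.4]
grip_width: 0.0858
```

>>> {"api": "drive_tool", "payload": {"steps": [0.033, 0.018, 0.013, 0, 0, 0, -1, 0.033, 0.018, 0.013, 0, 0, 0, -1, 0.033, 0.018, 0.013, 0, 0, 0, -1, 0.033, 0.018, 0.013, 0, 0, 0, -1, 0.033, 0.018, 0.013, 0, 0, 0, -1, 0.033, 0.018, 0.013, 0, 0, 0, -1, 0.033, 0.018, 0.013, 0, 0, 0, -1, 0, 0, 0, 0, 0, 0, -1]}}

```text
clock: 3.57
eef_pos: [0.5133, -0.0631, 0.234]
tool_rot: [0.876, -0.482, -0.002, 0.002]
ft_force: [0.5, 0.4, -1.0]
grip_width: 0.0856
```

```bash
python3 - <<'E'
from h import *
plan(.52,-.096,.08,-57.6)
shot('wrist','w2')
E
```

```text
t 3.57 pos [ 0.5133 -0.0631  0.234 ] yaw -57.66 F [ 0.5  0.4 -1. ] w 0.0856
 turn [ 0.31  0.08 -0.06] rows 1 each [ 0.31  0.08 -0.06]
 shift [0.0313 0.012  0.154 ] rows 5 each [0.0063 0.0024 0.0308]
```

View pics/w2.png

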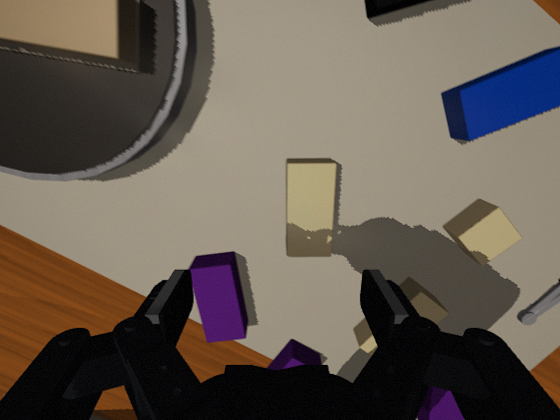

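Brick A is clear at (311,207), with the half at (482,232) and B behind the right finger at (400,315). Refining from this view.

```bash
cat >> h.py <<'E'
from scipy import ndimage
def rects(f,lo,hi,mn=300):
    p,d,m=load(f); W=world(d,m)
    hs=cv2.cvtColor(p,cv2.COLOR_RGB2HSV); 
    mk=(W[...,2]>lo)&(W[...,2]<hi)&(d>0)&(hs[...,0]<40)&(hs[...,2]>50); mk=ndimage.binary_opening(mk,iterations=2)
    L,k=ndimage.label(mk)
    for i in range(1,k+1):
        s=L==i
        if s.sum()<mn: continue
        P=W[s]; r=cv2.minAreaRect(P[:,:2].astype(np.float32)*1000); v,u=np.nonzero(s)
        print(s.sum(),'px',int(u.mean()),int(v.mean()),np.round(r[0],1),np.round(r[1],1),round(r[2],1),'z',round(np.median(P[:,2]),4))
E
python3 - <<'E'
from h import *
rects('w2',.026,.038)
E
```

```text
1208 px 170 83 [550.3  69.9] [107.5  18.8] 6.7 z 0.0357
492 px 110 163 [462.6  86.4] [10.5 66.5] 57.8 z 0.0357
4433 px 311 208 [521.2 -96.7] [97.5 45.7] 33.0 z 0.0318
2114 px 489 236 [ 596.  -263.9] [47.9 47. ] 76.8 z 0.0318
700 px 428 307 [ 497.9 -268.5] [47.1 22.5] 83.5 z 0.0318
```

>>> {"api": "drive_tool", "payload": {"steps": [0.016, 0.006, 0.01, 0, 0, 0, -1, 0.016, 0.006, 0.01, 0.3, 0, 0, -1, 0, 0, 0.035, 0, 0, 0, -1, 0, 0, 0.035, 0, 0, 0, -1, 0, 0, 0.035, 0, 0, 0, -1, 0, 0, 0.012, 0, 0, 0, -1, 0, 0, 0, 0, 0, 0, -1]}}

```text
clock: 4.2
eef_pos: [0.52, -0.0893, 0.0963]
tool_rot: [0.878, -0.478, -0.003, -0.001]
ft_force: [-0.6, -0.5, 0.4]
grip_width: 0.0851
```

```bash
python3 - <<'E'
from h import *
plan(.521,-.0965,.08,-57.3); print(bot.tip_reach)
E
```

```text
t 4.2 pos [ 0.52   -0.0893  0.0963] yaw -57.16 F [-0.6 -0.5  0.4] w 0.0851
 turn [0.04 0.36 0.14] rows 1 each [0.04 0.36 0.14]
 shift [0.0066 0.003  0.0163] rows 1 each [0.0066 0.003  0.0163]
0.0726
```

>>> {"api": "drive_tool", "payload": {"steps": [0.006, 0.003, 0.008, 0, 0.3, 0, -1, 0, 0, 0.008, 0, 0, 0, -1, 0, 0, 0, 0, 0, 0, -1, 0, 0, 0, 0, 0, 0, 1, 0, 0, 0, 0, 0, 0, 1, 0, 0, 0, 0, 0, 0, 1, 0, 0, 0, 0, 0, 0, 1, 0, 0, 0, 0, 0, 0, 1]}}

```text
clock: 4.87
eef_pos: [0.5246, -0.0987, 0.085]
tool_rot: [0.877, -0.48, 0.005, -0.001]
ft_force: [-0.3, 0.6, 5.4]
grip_width: 0.0448
```

>>> {"api": "drive_tool", "payload": {"steps": [0, 0, 0, 0, 0, 0, 1, 0, 0, 0, 0, 0, 0, 1]}}

```text
clock: 5.03
eef_pos: [0.5246, -0.0987, 0.0851]
tool_rot: [0.877, -0.48, 0.005, -0.002]
ft_force: [-1.0, -0.5, 5.5]
grip_width: 0.0445
```

```bash
python3 - <<'E'
from h import *
plan(.521,-.0965,.08,-57.3); print(bot.tip_reach)
E
```

```text
t 5.03 pos [ 0.5246 -0.0987  0.0851] yaw -57.32 F [-1.  -0.5  5.5] w 0.0445
 turn [-0.4  -0.38 -0.02] rows 1 each [-0.4  -0.38 -0.02]
 shift [-0.0038  0.0019  0.0051] rows 1 each [-0.0038  0.0019  0.0051]
0.0726
```

>>> {"api": "drive_tool", "payload": {"steps": [0, 0, -0.005, 0, 0, 0, 1, 0, 0, -0.015, 0, 0, 0, 1, 0, 0, -0.03, 0, 0, 0, 1, 0, 0, -0.035, 0, 0, 0, 1, 0, 0, -0.035, 0, 0, 0, 1, 0, 0, -0.02, 0, 0, 0, 1, 0, 0, 0, 0, 0, 0, 1]}}

```text
clock: 5.62
eef_pos: [0.5252, -0.0989, 0.2293]
tool_rot: [0.877, -0.48, 0.008, -0.002]
ft_force: [1.0, -0.4, -0.1]
grip_width: 0.0451
```

```bash
python3 - <<'E'
from h import *
plan(.5343,.1957,.22,22.9)
E
```

```text
t 5.62 pos [ 0.5252 -0.0989  0.2293] yaw -57.32 F [ 1.  -0.4 -0.1] w 0.0451
 turn [ -0.1   -1.06 -80.21] rows 13 each [-0.01 -0.08 -6.17]
 shift [ 0.123  -0.2678  0.0093] rows 8 each [ 0.0154 -0.0335  0.0012]
```

>>> {"api": "drive_tool", "payload": {"steps": [0, 0, 0, 0, -0.1, -6.7, 1, 0, 0, 0, 0, -0.1, -6.7, 1, 0, 0, 0, 0, -0.1, -6.7, 1, 0, 0, 0, 0, -0.1, -6.7, 1, 0, 0, 0, 0, -0.1, -6.7, 1, 0, 0, 0, 0, -0.1, -6.7, 1, 0, 0, 0, 0, -0.1, -6.7, 1, 0, 0, 0, 0, -0.1, -6.7, 1]}}

```text
clock: 6.28
eef_pos: [0.5218, -0.0982, 0.2223]
tool_rot: [1.0, -0.03, -0.004, -0.003]
ft_force: [0.3, 0.2, -0.5]
grip_width: 0.0445
```

>>> {"api": "drive_tool", "payload": {"steps": [0, 0, 0, 0, 0, -6.7, 1, 0, 0, 0, 0, 0, -6.7, 1, 0, 0, 0, 0, 0, -6.7, 1, 0, 0, 0, 0, 0, -6.5, 1, 0, 0, 0, 0, 0, 0, 1]}}

```text
clock: 6.7
eef_pos: [0.5219, -0.0982, 0.2224]
tool_rot: [0.98, 0.199, -0.003, -0.004]
ft_force: [-0.3, 0.5, -1.7]
grip_width: 0.0447
```

```bash
python3 - <<'E'
from h import *
plan(.5343,.1957,.22,22.9)
E
```

```text
t 6.7 pos [ 0.5219 -0.0982  0.2224] yaw 22.99 F [-0.3  0.5 -1.7] w 0.0447
 turn [-0.47  0.26  0.09] rows 1 each [-0.47  0.26  0.09]
 shift [ 0.1258 -0.2659  0.0024] rows 8 each [ 0.0157 -0.0332  0.0003]
```

>>> {"api": "drive_tool", "payload": {"steps": [0.0157, -0.0332, 0, -0.4, 0.3, 0, 1, 0.0157, -0.0332, 0, 0, 0, 0, 1, 0.0157, -0.0332, 0, 0, 0, 0, 1, 0.0157, -0.0332, 0, 0, 0, 0, 1, 0.0157, -0.0332, 0, 0, 0, 0, 1, 0.0157, -0.0332, 0, 0, 0, 0, 1, 0.0157, -0.0332, 0, 0, 0, 0, 1, 0.0157, -0.0332, 0, 0, 0, 0, 1]}}

```text
clock: 7.37
eef_pos: [0.5344, 0.1968, 0.2233]
tool_rot: [0.98, 0.197, 0.001, 0.0]
ft_force: [0.5, -0.1, -1.3]
grip_width: 0.0445
```

>>> {"api": "drive_tool", "payload": {"steps": [0, 0, 0, 0, 0, 0, 1, 0, 0, 0, 0, 0, 0, 1, 0, 0, 0, 0, 0, 0, 1]}}

```text
clock: 7.62
eef_pos: [0.5345, 0.195, 0.2233]
tool_rot: [0.98, 0.198, 0.001, 0.0]
ft_force: [0.5, -0.4, -1.1]
grip_width: 0.0447
```

```bash
python3 - <<'E'
from h import *
plan(.5343,.1957,.18,22.9)
shot('wrist','w3');shot('scene','s3')
E
```

```text
t 7.62 pos [0.5345 0.195  0.2233] yaw 22.83 F [ 0.5 -0.4 -1.1] w 0.0447
 turn [ 0.05 -0.05 -0.07] rows 1 each [ 0.05 -0.05 -0.07]
 shift [ 0.     -0.0007  0.0433] rows 2 each [ 0.     -0.0004  0.0216]
```

View pics/w3.png

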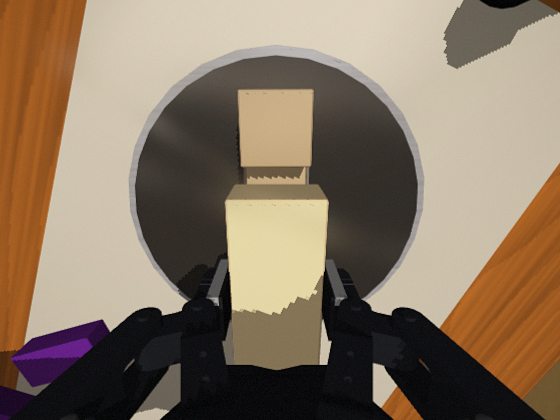

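View pics/s3.png

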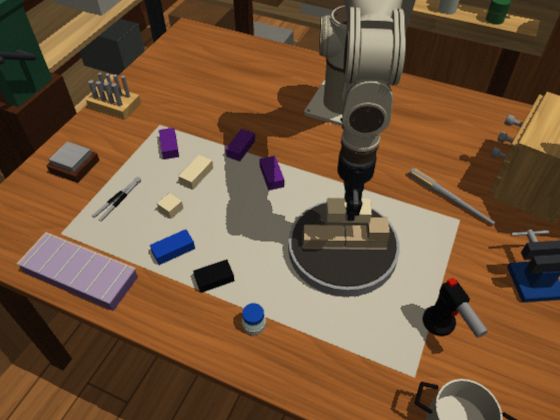

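The brick is held squarely: its near top edge is at row ~200, columns 226-328, and the cemented half is ahead at (276,128). I'll measure both from depth in this one frame.

```bash
cat >> h.py <<'E'
def held(f,zr,pos,yaw,side=(190,370)):
    p,d,m=load(f);W=world(d,m); a=np.radians(yaw)
    ex=np.array([np.cos(a),np.sin(a)]);ey=np.array([np.sin(a),-np.cos(a)])
    mk=(W[...,2]>zr[0])&(W[...,2]<zr[1])&(d>0); mk[:,:side[0]]=0; mk[:,side[1]:]=0
    q=W[...,:2]-np.array(pos[:2]); X=q@ex;Y=q@ey
    hs=cv2.cvtColor(p,cv2.COLOR_RGB2HSV); mk&=(hs[...,1]>35)&(hs[...,2]>60)
    mk=ndimage.binary_opening(mk,iterations=2)
    L,k=ndimage.label(mk); s=L==(1+np.argmax(ndimage.sum(mk,L,range(1,k+1))))
    P=W[s]; c=np.linalg.lstsq(np.c_[X[s],Y[s],np.ones(s.sum())],P[:,2],rcond=None)[0]
    # far edge yaw
    y0=np.percentile(Y[s],0.5); v,u=np.nonzero(s)
    tops={uu:v[u==uu].min() for uu in np.unique(u)}
    ed=np.array([[X[t,uu],Y[t,uu]] for uu,t in tops.items()]); g=ed[(abs(ed[:,0])<.018)]
    fit=np.polyfit(g[:,0],g[:,1],1)
    print('n',s.sum(),'z at tcp',c[2],'tilt',c[:2],'X',np.percentile(X[s],[.5,99.5]),'Ymin',y0,'edge',fit)
E
python3 - <<'E'
from h import *
z=.2233-.053
held('w3',(z-.012,z+.012),(.5345,.195),22.83)
rects('w3',.096,.112); rects('w3',.064,.08)
E
```

```text
n 16251 z at tcp 0.16979404912569865 tilt [-0.00587951  0.01905761] X [-0.0223132   0.02261967] Ymin -0.04820603539608159 edge [-0.00271421 -0.04802968]
5718 px 275 126 [505.3 263.2] [46.2 46.4] 22.8 z 0.1037
1052 px 275 175 [519.4 230.5] [45.9 13.6] 22.7 z 0.0717
```

>>> {"api": "drive_tool", "payload": {"steps": [0, 0.0018, 0.01, 1.1, 0, 0, 1, 0, 0, 0.02, 0, 0, 0, 1, 0, 0, 0.02, 0, 0, 0, 1, 0, 0, 0.008, 0, 0, 0, 1, 0, 0, 0, 0, 0, 0, 1, 0, 0, 0, 0, 0, 0, 1]}}

```text
clock: 8.22
eef_pos: [0.5356, 0.1935, 0.1659]
tool_rot: [0.98, 0.198, -0.001, -0.01]
ft_force: [-0.4, 0.6, -1.1]
grip_width: 0.0448
```

```bash
python3 - <<'E'
from h import *
plan(.5343,.1945,.1572,22.8)
shot('wrist','w4'); o=bot.get_obs()['eef_pos']; z=o[2]-.053
held('w4',(z-.012,z+.012),o,22.83)
rects('w4',.096,.112)
E
```

```text
t 8.22 pos [0.5356 0.1935 0.1659] yaw 22.8 F [-0.4  0.6 -1.1] w 0.0448
 turn [-1.09 -0.11  0.  ] rows 1 each [-1.09 -0.11  0.  ]
 shift [-0.0008 -0.0014  0.0087] rows 1 each [-0.0008 -0.0014  0.0087]
n 16250 z at tcp 0.11241667942977013 tilt [-0.00439003 -0.00112439] X [-0.0230942   0.02185389] Ymin -0.04914629145578214 edge [ 0.00089557 -0.04907328]
11339 px 274 130 [505.3 263.3] [46.1 47. ] 23.0 z 0.1036
859 px 276 194 [516.7 238.9] [45.   1.3] 22.9 z 0.105
```

>>> {"api": "drive_tool", "payload": {"steps": [0, 0, 0.003, 0, 0, 0, 1, 0, 0, 0.003, 0, 0, 0, 1, 0, 0, 0.001, 0, 0, 0, 1, 0, 0, 0.001, 0, 0, 0, 1, 0, 0, 0.001, 0, 0, 0, 1, 0, 0, 0, 0, 0, 0, 1]}}

```text
clock: 8.77
eef_pos: [0.5358, 0.1948, 0.1576]
tool_rot: [0.98, 0.199, -0.0, -0.01]
ft_force: [-1.0, 0.0, -0.2]
grip_width: 0.0445
```

>>> {"api": "drive_tool", "payload": {"steps": [0, 0, 0.001, 0, 0, 0, 1, 0, 0, 0.0005, 0, 0, 0, 1, 0, 0, 0, 0, 0, 0, 1, 0, 0, 0, 0, 0, 0, 1]}}

```text
clock: 9.1
eef_pos: [0.5357, 0.1949, 0.1572]
tool_rot: [0.98, 0.199, 0.0, -0.01]
ft_force: [-2.5, 0.5, 6.4]
grip_width: 0.0446
```

>>> {"api": "drive_tool", "payload": {"steps": [0, 0, 0, 0, 0, 0, -0.2, 0, 0, 0, 0, 0, 0, -0.4, 0, 0, 0, 0, 0, 0, -0.7, 0, 0, 0, 0, 0, 0, -0.7, 0, 0, 0, 0, 0, 0, -0.7]}}

```text
clock: 9.52
eef_pos: [0.5357, 0.1946, 0.1556]
tool_rot: [0.98, 0.198, -0.0, -0.01]
ft_force: [-1.3, 0.8, -0.0]
grip_width: 0.0725
```

```bash
python3 - <<'E'
from h import *
o=bot.get_obs(); print(o['grip_width'],o['eef_pos'])
shot('wrist','w5'); 
rects('w5',.096,.112)
E
```

```text
0.07249694945171777 [0.53570858 0.19457829 0.15563375]
29478 px 275 213 [525.2 219.8] [ 47.7 143.3] 24.0 z 0.1037
```

View pics/w5.png

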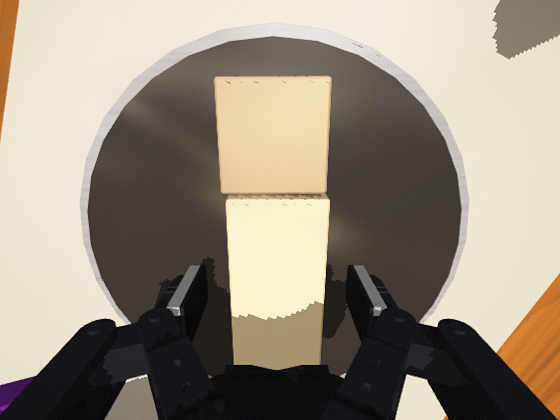

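The first brick is seated on the wall with a gap of about 3 mm at row 195. Now lifting and going for the half.

>>> {"api": "drive_tool", "payload": {"steps": [0, 0, -0.01, 0, 0, 0, -1, 0, 0, -0.03, 0, 0, 0, -1, 0, 0, -0.035, 0, 0, 0, -1, 0, 0, -0.035, 0, 0, 0, -1, 0, 0, -0.03, -1.1, 0, 0, -1, 0, 0, 0, 0, 0, 0, -1, 0, 0, 0, 0, 0, 0, -1]}}

```text
clock: 10.15
eef_pos: [0.5374, 0.1925, 0.2992]
tool_rot: [0.98, 0.199, 0.005, -0.001]
ft_force: [0.5, -0.8, -1.2]
grip_width: 0.0855
```

```bash
cat >> h.py <<'E'
def wall(f,lo,hi,C,ang):
    "extents of points at the height, in the wall frame with origin C (mm), split by Y gap"
    p,d,m=load(f);W=world(d,m);a=np.radians(ang)
    q=W[...,:2]*1000-np.array(C);X=q@[np.cos(a),np.sin(a)];Y=q@[-np.sin(a),np.cos(a)]
    mk=(W[...,2]>lo)&(W[...,2]<hi)&(d>0)&(abs(X)<105)&(abs(Y)<32)
    for x0,x1 in [(-110,-51),(-50,50),(51,110)]:
        s=mk&(X>x0)&(X<x1)
        if s.sum()<200: continue
        e=[]
        for k in np.arange(x0,x1,4):
            t=s&(X>k)&(X<k+4)
            if t.sum()>40: e.append([k+2,*np.percentile(Y[t],[1,99])])
        e=np.array(e); g=np.polyfit(e[:,0],(e[:,1]+e[:,2])/2,1) if len(e)>3 else None
        print((x0,x1),s.sum(),'x',np.round(np.percentile(X[s],[.3,99.7]),1),'y',np.round(np.percentile(Y[s],[.5,99.5]),1),'mid',np.round(np.median((e[:,1]+e[:,2])/2),1),'slope',g,'z',np.round(np.median(W[s][:,2]),4))
E
python3 - <<'E'
from h import *
plan(.596,-.264,.2,-14)
shot('wrist','w6'); wall('w6',.096,.112,(534.5,194),-67.2)
E
```

```text
t 10.15 pos [0.5374 0.1925 0.2992] yaw 22.9 F [ 0.5 -0.8 -1.2] w 0.0855
 turn [-0.14 -0.56 36.9 ] rows 6 each [-0.02 -0.09  6.15]
 shift [0.1673 0.4288 0.0992] rows 12 each [0.0139 0.0357 0.0083]
(-110, -51) 3015 x [-97.8 -51.6] y [-22.8  22.7] mid -0.0 slope [0.01287268 0.90240649] z 0.1037
(-50, 50) 4864 x [-49.5  47.1] y [-20.9  24.5] mid 1.7 slope [0.00218223 1.85225241] z 0.1037
```

View pics/w6.png

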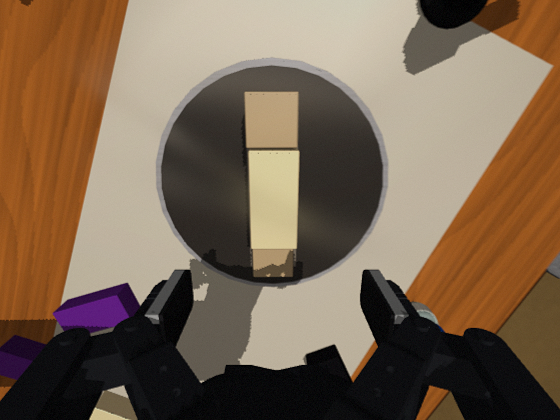

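Brick one sits about 1.2 mm off along the wall and 1.7 mm across, well within tolerance.

>>> {"api": "drive_tool", "payload": {"steps": [0, 0, 0, 0, -0.1, 6.15, -1, 0, 0, 0, 0, -0.1, 6.15, -1, 0, 0, 0, 0, -0.1, 6.15, -1, 0, 0, 0, 0, -0.1, 6.15, -1, 0, 0, 0, 0, -0.1, 6.15, -1, 0, 0, 0, 0, 0, 6.15, -1, 0.014, 0.0355, 0, 0, 0, 0, -1, 0.014, 0.0355, 0, 0, 0, 0, -1]}}

```text
clock: 10.87
eef_pos: [0.5453, 0.1171, 0.2937]
tool_rot: [0.993, -0.12, -0.004, 0.001]
ft_force: [0.8, 0.1, -0.1]
grip_width: 0.0853
```

>>> {"api": "drive_tool", "payload": {"steps": [0.014, 0.0355, 0.01, 0, 0, 0, -1, 0.014, 0.0355, 0.01, 0, 0, 0, -1, 0.014, 0.0355, 0.01, 0, 0, 0, -1, 0.014, 0.0355, 0.01, 0, 0, 0, -1, 0.014, 0.0355, 0.01, 0, 0, 0, -1, 0.014, 0.0355, 0.01, 0, 0, 0, -1, 0.014, 0.0355, 0.01, 0, 0, 0, -1, 0.014, 0.0355, 0.01, 0, 0, 0, -1]}}

```text
clock: 11.53
eef_pos: [0.5846, -0.1879, 0.2133]
tool_rot: [0.993, -0.122, -0.004, -0.0]
ft_force: [0.6, 0.2, -0.8]
grip_width: 0.0854
```

>>> {"api": "drive_tool", "payload": {"steps": [0.007, 0.018, 0, 0, 0, 0, -1, 0, 0, 0, 0, 0, 0, -1, 0, 0, 0, 0, 0, 0, -1]}}

```text
clock: 11.78
eef_pos: [0.587, -0.2064, 0.2134]
tool_rot: [0.992, -0.123, -0.005, -0.0]
ft_force: [-0.0, 0.3, 0.0]
grip_width: 0.0853
```

```bash
python3 - <<'E'
from h import *
shot('wrist','w7'); rects('w7',.026,.038)
plan(.596,-.264,.1,-14)
E
```

```text
2173 px 303 261 [ 596.6 -264.1] [46.3 46.9] 76.1 z 0.0317
1107 px 205 288 [ 493.9 -268.3] [46.9 32. ] 82.8 z 0.0318
1074 px 139 287 [ 432. -248.] [67.6 34. ] 32.0 z 0.0318
t 11.83 pos [ 0.5873 -0.2053  0.2141] yaw -14.06 F [0.3 0.5 0.2] w 0.0851
 turn [ 0.03  0.49 -0.06] rows 1 each [ 0.03  0.49 -0.06]
 shift [0.0227 0.0549 0.1141] rows 4 each [0.0057 0.0137 0.0285]
```

View pics/w7.png

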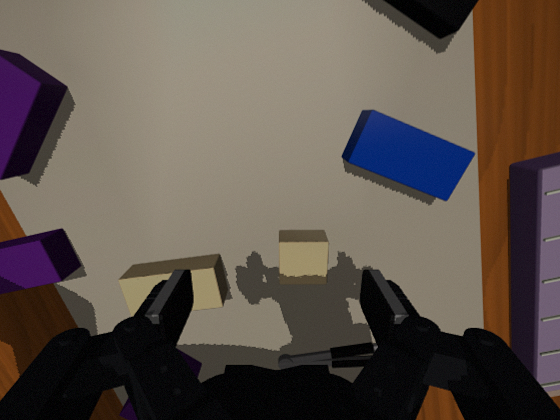

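The half is at (303,257), square to the jaws, with the tweezers well beyond it at (330,355). Descending.

>>> {"api": "drive_tool", "payload": {"steps": [0.0115, 0.0275, 0.02, 0, 0.5, 0, -1, 0.0115, 0.0275, 0.02, 0, 0, 0, -1, 0, 0, 0.03, 0, 0, 0, -1, 0, 0, 0.03, 0, 0, 0, -1, 0, 0, 0.015, 0, 0, 0, -1, 0, 0, 0, 0, 0, 0, -1, 0, 0, 0, 0, 0, 0, -1]}}

```text
clock: 12.42
eef_pos: [0.5969, -0.2627, 0.0998]
tool_rot: [0.993, -0.121, 0.0, 0.0]
ft_force: [1.0, -0.3, 0.2]
grip_width: 0.0854
```

```bash
python3 - <<'E'
from h import *
plan(.5966,-.2641,.083,-14)
E
```

```text
t 12.42 pos [ 0.5969 -0.2627  0.0998] yaw -13.88 F [ 1.  -0.3  0.2] w 0.0854
 turn [ 0.04 -0.03  0.12] rows 1 each [ 0.04 -0.03  0.12]
 shift [0.0001 0.0015 0.0168] rows 1 each [0.0001 0.0015 0.0168]
```

>>> {"api": "drive_tool", "payload": {"steps": [0, 0.0015, 0.008, 0, 0, 0, -1, 0, 0, 0.008, 0, 0, 0, -1, 0, 0, 0, 0, 0, 0, -1, 0, 0, 0, 0, 0, 0, 1, 0, 0, 0, 0, 0, 0, 1, 0, 0, 0, 0, 0, 0, 1, 0, 0, 0, 0, 0, 0, 1, 0, 0, 0, 0, 0, 0, 1]}}

```text
clock: 13.08
eef_pos: [0.5977, -0.2665, 0.0857]
tool_rot: [0.993, -0.122, 0.003, 0.001]
ft_force: [-0.2, -0.2, 4.0]
grip_width: 0.0457
```

>>> {"api": "drive_tool", "payload": {"steps": [0, 0, 0, 0, 0, 0, 1, 0, 0, -0.005, 0, 0, 0, 1, 0, 0, -0.015, 0, 0, 0, 1, 0, 0, -0.03, 0, 0, 0, 1, 0, 0, -0.035, 0, 0, 0, 1, 0, 0, -0.035, 0, 0, 0, 1, 0, 0, -0.025, 0, 0, 0, 1, 0, 0, 0, 0, 0, 0, 1]}}

```text
clock: 13.75
eef_pos: [0.599, -0.2669, 0.2371]
tool_rot: [0.993, -0.122, 0.007, 0.003]
ft_force: [1.4, -0.3, -0.3]
grip_width: 0.046
```

>>> {"api": "drive_tool", "payload": {"steps": [0, 0, 0, 0, 0, -6.15, 1, 0, 0, 0, 0, 0, -6.15, 1, 0, 0, 0, 0, 0, -6.15, 1, 0, 0, 0, 0, 0, -6.15, 1, 0, 0, 0, 0, 0, -6.15, 1, 0, 0, 0, 0, 0, -6, 1, 0, 0, 0, 0, 0, 0, 1]}}

```text
clock: 14.33
eef_pos: [0.596, -0.2655, 0.2285]
tool_rot: [0.98, 0.198, 0.0, 0.001]
ft_force: [-0.0, -0.1, 0.3]
grip_width: 0.0455
```

```bash
python3 - <<'E'
from h import *
a=np.radians(-67.2); c=np.array([534.5,194])+75*np.array([np.cos(a),np.sin(a)]); print(c)
plan(c[0]/1e3,c[1]/1e3,.225,22.8)
E
```

```text
[563.56366898 124.86026363]
t 14.33 pos [ 0.596  -0.2655  0.2285] yaw 22.83 F [-0.  -0.1  0.3] w 0.0455
 turn [ 0.09 -0.01  0.03] rows 1 each [ 0.09 -0.01  0.03]
 shift [ 0.1214 -0.3725  0.0035] rows 11 each [ 0.011  -0.0339  0.0003]
```

>>> {"api": "drive_tool", "payload": {"steps": [0.011, -0.034, 0, 0, 0, 0, 1, 0.011, -0.034, 0, 0, 0, 0, 1, 0.011, -0.034, 0, 0, 0, 0, 1, 0.011, -0.034, 0, 0, 0, 0, 1, 0.011, -0.034, 0, 0, 0, 0, 1, 0.011, -0.034, 0, 0, 0, 0, 1, 0.011, -0.034, 0, 0, 0, 0, 1, 0.011, -0.034, 0, 0, 0, 0, 1]}}

```text
clock: 15.0
eef_pos: [0.5718, 0.0207, 0.2284]
tool_rot: [0.981, 0.196, 0.001, 0.001]
ft_force: [0.2, -0.4, -0.7]
grip_width: 0.0458
```

>>> {"api": "drive_tool", "payload": {"steps": [0.011, -0.034, 0, 0, 0, 0, 1, 0.011, -0.034, 0, 0, 0, 0, 1, 0.011, -0.033, 0, 0, 0, 0, 1, 0, 0, 0.01, 0, 0, 0, 1, 0, 0, 0.02, 0, 0, 0, 1, 0, 0, 0, 0, 0, 0, 1, 0, 0, 0, 0, 0, 0, 1]}}

```text
clock: 15.58
eef_pos: [0.5628, 0.1245, 0.1971]
tool_rot: [0.981, 0.196, -0.001, 0.002]
ft_force: [1.1, 0.6, -0.5]
grip_width: 0.0455
```

```bash
python3 - <<'E'
from h import *
plan(.56356,.12486,.16,22.8)
shot('wrist','w8');o=bot.get_obs()['eef_pos']; z=o[2]-.053
held('w8',(z-.012,z+.012),o,22.8)
wall('w8',.096,.112,(534.5,194),-67.2)
E
```

```text
t 15.58 pos [0.5628 0.1245 0.1971] yaw 22.66 F [ 1.1  0.6 -0.5] w 0.0455
 turn [ 0.16  0.15 -0.14] rows 1 each [ 0.16  0.15 -0.14]
 shift [ 0.0008 -0.0001  0.0371] rows 2 each [ 0.0004 -0.      0.0185]
n 8371 z at tcp 0.14287337487605198 tilt [-0.00720017  0.04593566] X [-0.02369611  0.02196157] Ymin -0.02576624645712222 edge [ 0.00425945 -0.02540685]
(-110, -51) 2163 x [-59.2 -51.1] y [-22.6  22.5] mid 0.0 slope None z 0.1034
(-50, 50) 16314 x [-49.   46.5] y [-20.9  24.4] mid 1.8 slope [5.10177162e-04 1.76326617e+00] z 0.1037
```

View pics/w8.png

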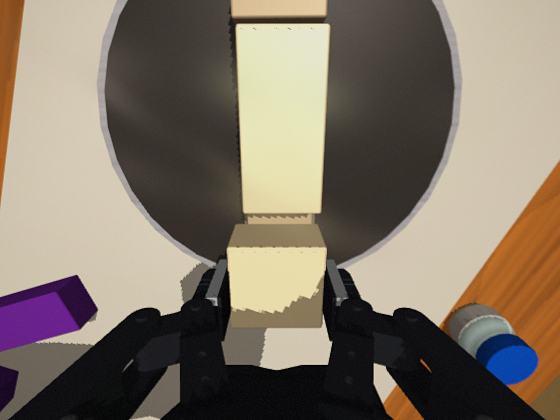

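>>> {"api": "drive_tool", "payload": {"steps": [0.002, 0.0035, 0.005, 2.6, 0, 0, 1, 0, 0, 0.014, 0, 0, 0, 1, 0, 0, 0.007, 0, 0, 0, 1, 0, 0, 0, 0, 0, 0, 1, 0, 0, 0, 0, 0, 0, 1]}}

```text
clock: 16.05
eef_pos: [0.5669, 0.1228, 0.1729]
tool_rot: [0.98, 0.197, -0.004, -0.021]
ft_force: [0.2, -0.3, -0.0]
grip_width: 0.0453
```

```bash
python3 - <<'E'
from h import *
plan(.56356,.12486,.16,22.8)
shot('wrist','w9');o=bot.get_obs()['eef_pos']; z=o[2]-.053
held('w9',(z-.012,z+.012),o,22.8)
u=np.array([.3875,-.9219]);q=o[:2]*1000-[534.5,194];print('along',q@u,'across',q@[.9219,.3875])
E
```

```text
t 16.05 pos [0.5669 0.1228 0.1729] yaw 22.68 F [ 0.2 -0.3 -0. ] w 0.0453
 turn [-2.41 -0.07 -0.12] rows 1 each [-2.41 -0.07 -0.12]
 shift [-0.0023 -0.0032  0.0129] rows 1 each [-0.0023 -0.0032  0.0129]
n 8539 z at tcp 0.11861602341450612 tilt [-0.00482407  0.01698306] X [-0.02319437  0.0225299 ] Ymin -0.02792034766604175 edge [ 0.00933327 -0.0277021 ]
along 78.09232548541502 across 2.6887178887752516
```

>>> {"api": "drive_tool", "payload": {"steps": [-0.0015, 0.001, 0.004, 1, 0, 0, 1, 0, 0, 0.004, 0, 0, 0, 1, 0, 0, 0.003, 0, 0, 0, 1, 0, 0, 0.0015, 0, 0, 0, 1, 0, 0, 0, 0, 0, 0, 1, 0, 0, 0, 0, 0, 0, 1]}}

```text
clock: 16.6
eef_pos: [0.5657, 0.1225, 0.16]
tool_rot: [0.98, 0.197, -0.005, -0.029]
ft_force: [0.7, 0.1, 0.7]
grip_width: 0.0457
```

>>> {"api": "drive_tool", "payload": {"steps": [0, 0, 0.001, 0, 0, 0, 1, 0, 0, 0.001, 0, 0, 0, 1, 0, 0, 0, 0, 0, 0, 1]}}

```text
clock: 16.85
eef_pos: [0.5659, 0.1226, 0.1588]
tool_rot: [0.98, 0.197, -0.004, -0.029]
ft_force: [-0.8, -0.0, 1.4]
grip_width: 0.0451
```

>>> {"api": "drive_tool", "payload": {"steps": [0, 0, 0.001, 0, 0, 0, 1, 0, 0, 0.0005, 0, 0, 0, 1, 0, 0, 0, 0, 0, 0, 1]}}

```text
clock: 17.1
eef_pos: [0.5659, 0.1227, 0.1586]
tool_rot: [0.98, 0.197, -0.004, -0.029]
ft_force: [-2.7, -0.0, 9.7]
grip_width: 0.0457
```

```bash
python3 - <<'E'
from h import *
plan(.56356,.12486,.16,22.8)
shot('wrist','w10');o=bot.get_obs()['eef_pos']; z=o[2]-.053
held('w10',(z-.012,z+.012),o,22.8)
E
```

```text
t 17.1 pos [0.5659 0.1227 0.1586] yaw 22.74 F [-2.7 -0.   9.7] w 0.0457
 turn [-3.39 -0.21 -0.06] rows 1 each [-3.39 -0.21 -0.06]
 shift [-0.0013 -0.0029 -0.0014] rows 1 each [-0.0013 -0.0029 -0.0014]
n 24133 z at tcp 0.1044393761378896 tilt [-0.00275308  0.00999017] X [-0.02242596  0.0229318 ] Ymin -0.1132946317857728 edge [ 1.07669369 -0.09735328]
```

View pics/w10.png

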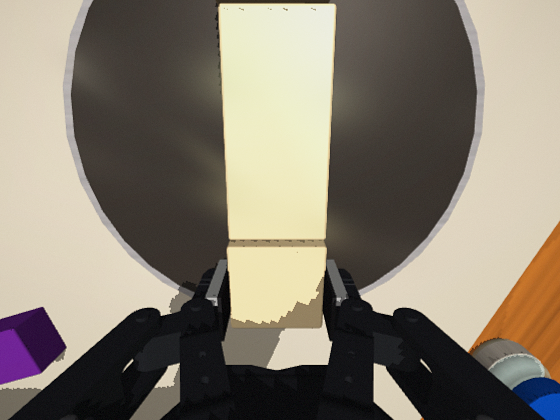

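The half is in contact at the right height, with a tight, even joint at row 243. Releasing.

>>> {"api": "drive_tool", "payload": {"steps": [0, 0, -0.0005, 0, 0, 0, -0.2, 0, 0, 0, 0, 0, 0, -0.4, 0, 0, 0, 0, 0, 0, -0.7, 0, 0, 0, 0, 0, 0, -0.7, 0, 0, -0.01, 0, 0, 0, -1, 0, 0, -0.03, 0, 0, 0, -1, 0, 0, -0.035, 0, 0, 0, -1, 0, 0, -0.035, 0, 0, 0, -1]}}

```text
clock: 17.82
eef_pos: [0.5675, 0.1163, 0.268]
tool_rot: [0.98, 0.197, -0.006, -0.029]
ft_force: [1.3, 0.3, -0.1]
grip_width: 0.0854
```

>>> {"api": "drive_tool", "payload": {"steps": [0, 0, -0.025, -3.4, 0, 0, -1, 0, 0, 0, 0, 0, 0, -1, 0, 0, 0, 0, 0, 0, -1]}}

```text
clock: 18.07
eef_pos: [0.5695, 0.1156, 0.2948]
tool_rot: [0.98, 0.197, 0.004, -0.0]
ft_force: [-0.1, -0.4, -0.7]
grip_width: 0.0852
```

```bash
python3 - <<'E'
from h import *
shot('wrist','w11');shot('top','t11')
wall('w11',.096,.112,(534.5,194),-67.2)
wall('t11',.096,.112,(534.5,194),-67.2)
plan(.46,-.265,.22,-95.1)
E
```

```text
(-110, -51) 2554 x [-78.4 -51.2] y [-22.8  22.6] mid -0.2 slope [0.00264806 0.03056857] z 0.1036
(-50, 50) 6889 x [-49.1  49.6] y [-21.   24.5] mid 1.8 slope [2.16443190e-04 1.77937026e+00] z 0.1036
(51, 110) 2285 x [51.1 93.2] y [-21.5  24.8] mid 1.5 slope [-0.00257125  1.78640062] z 0.1037Traceback (most recent call last):
  File "<stdin>", line 4, in <module>
  File "h.py", line 62, in wall
    print((x0,x1),s.sum(),'x',np.round(np.percentile(X[s],[.3,99.7]),1),'y',np.round(np.percentile(Y[s],[.5,99.5]),1),'mid',np.round(np.median((e[:,1]+e[:,2])/2),1),'slope',g,'z',np.round(np.median(W[s][:,2]),4))
                                                                                                                                                ~^^^^^
IndexError: too many indices for array: array is 1-dimensional, but 2 were indexed
```

View pics/w11.png

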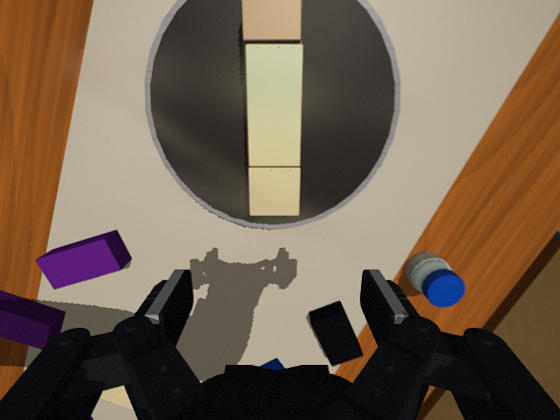

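```bash
python3 - <<'E'
from h import *
for f in ['w10','w11','t11','w1']:
    p,d,m=load(f);W=world(d,m);a=np.radians(-67.2)
    q=W[...,:2]*1000-np.array([534.5,194]);X=q@[np.cos(a),np.sin(a)];Y=q@[-np.sin(a),np.cos(a)]
    for lo,hi in [(.098,.110),(.066,.078)]:
        s=(W[...,2]>lo)&(W[...,2]<hi)&(d>0)&(abs(X)<115)&(abs(Y-1)<15)
        if s.sum(): print(f,lo,s.sum(),np.round(np.percentile(X[s],[0,.3,99.7,100]),1))
    v=p.mean(-1)
    if f=='w11':
        for r in range(155,222): print(r,int(v[r,260:290].mean()),np.round(X[r,275],1),np.round(W[r,275,2],3),end=' | ')
E
```

```text
w10 0.098 22357 [-52.2 -51.7  93.9  95.8]
w11 0.098 7689 [-78.6 -78.2  92.8  93.5]
155 185 37.1 0.104 | 156 185 38.0 0.104 | 157 185 38.9 0.103 | 158 184 39.6 0.105 | 159 185 40.8 0.103 | 160 185 41.4 0.104 | 161 184 42.4 0.104 | 162 184 43.3 0.104 | 163 185 44.2 0.104 | 164 185 44.9 0.105 | 165 168 45.9 0.104 | 166 94 46.9 0.104 | 167 119 48.3 0.1 | 168 188 48.7 0.103 | 169 185 49.8 0.102 | 170 182 50.4 0.104 | 171 185 51.3 0.104 | 172 184 52.2 0.104 | 173 185 53.4 0.102 | 174 184 53.9 0.104 | 175 184 55.0 0.103 | 176 184 55.9 0.104 | 177 184 56.9 0.103 | 178 184 57.7 0.103 | 179 183 58.6 0.104 | 180 183 59.5 0.104 | 181 183 60.2 0.105 | 182 183 61.1 0.104 | 183 183 62.2 0.104 | 184 182 63.1 0.104 | 185 182 64.1 0.104 | 186 182 65.2 0.103 | 187 181 65.9 0.104 | 188 181 66.7 0.104 | 189 181 67.7 0.104 | 190 180 68.7 0.104 | 191 180 70.0 0.103 | 192 180 70.6 0.104 | 193 180 71.5 0.104 | 194 179 72.7 0.103 | 195 179 73.7 0.103 | 196 178 74.5 0.103 | 197 178 75.5 0.103 | 198 178 76.2 0.104 | 199 177 77.5 0.103 | 200 177 78.2 0.104 | 201 176 79.2 0.104 | 202 176 80.1 0.104 | 203 176 81.2 0.103 | 204 176 82.0 0.104 | 205 175 83.2 0.103 | 206 175 84.1 0.104 | 207 175 84.9 0.104 | 208 175 86.2 0.103 | 209 175 87.0 0.104 | 210 175 87.5 0.105 | 211 174 88.6 0.105 | 212 175 89.7 0.104 | 213 176 90.9 0.104 | 214 173 91.5 0.105 | 215 133 92.7 0.104 | 216 60 116.6 0.04 | 217 62 118.0 0.039 | 218 64 118.8 0.04 | 219 66 120.3 0.04 | 220 70 121.5 0.04 | 221 69 122.3 0.041 | t11 0.098 168 [-99.2 -98.9 -40.1 -39.9]
w1 0.098 1531 [-98.2 -98.2 -51.5 -51.4]
w1 0.066 2886 [-46.4 -45.3  97.7  98.6]
```

The half reads about 70.4 mm along the wall (allowed 67–83), flat, and 1.5 mm across. That is within tolerance, so I'll leave it and go for brick B.

>>> {"api": "drive_tool", "payload": {"steps": [0, 0, 0, 0, 0, 6.6, -1, 0, 0, 0, 0, 0, 6.6, -1, 0, 0, 0, 0, 0, 6.6, -1, 0, 0, 0, 0, 0, 6.6, -1, 0, 0, 0, 0, 0, 6.6, -1, 0, 0, 0, 0, 0, 6.6, -1, 0, 0, 0, 0, 0, 6.6, -1, 0, 0, 0, 0, 0, 6.6, -1]}}

```text
clock: 18.83
eef_pos: [0.5678, 0.1148, 0.2897]
tool_rot: [0.965, -0.262, -0.001, 0.0]
ft_force: [0.6, -0.9, -0.5]
grip_width: 0.0855
```

>>> {"api": "drive_tool", "payload": {"steps": [0, 0, 0, 0, 0, 6.6, -1, 0, 0, 0, 0, 0, 6.6, -1, 0, 0, 0, 0, 0, 6.6, -1, 0, 0, 0, 0, 0, 6.6, -1, 0, 0, 0, 0, 0, 6.6, -1, 0, 0, 0, 0, 0, 6.6, -1, 0, 0, 0, 0, 0, 6.6, -1, 0, 0, 0, 0, 0, 6.6, -1]}}

```text
clock: 19.5
eef_pos: [0.5707, 0.0967, 0.2897]
tool_rot: [0.761, -0.648, -0.008, -0.005]
ft_force: [0.3, 0.2, 0.2]
grip_width: 0.0854
```

>>> {"api": "drive_tool", "payload": {"steps": [0, 0, 0, 0, 0, 6.2, -1, 0, 0, 0, 0, 0, 6, -1, 0, 0, 0, 0, 0, 0, -1]}}

```text
clock: 19.75
eef_pos: [0.5754, 0.0297, 0.2896]
tool_rot: [0.717, -0.697, -0.025, -0.017]
ft_force: [0.3, 0.8, 0.0]
grip_width: 0.0855
```

```bash
python3 - <<'E'
from h import *
plan(.46,-.265,.22,-95.1)
E
```

```text
t 19.75 pos [0.5754 0.0297 0.2896] yaw -88.4 F [0.3 0.8 0. ] w 0.0855
 turn [0.78 3.42 6.71] rows 2 each [0.39 1.71 3.36]
 shift [0.3038 0.0888 0.0696] rows 9 each [0.0338 0.0099 0.0077]
```

```bash
python3 - <<'E'
from h import *
o=bot.get_obs();print(np.round(o['joint_pos'],3),np.round(o['joint_vel'],2))
E
```

```text
[0.027 0.406 0.199 1.374 0.06  3.14 ] [ 0.06 -0.   -0.   -0.    0.04 -0.  ]
```

Joint 6 reached its end here because the base is turned the other way. Translating toward B frees it.

```bash
python3 - <<'E'
from h import *
plan(.46,-.20,.25)
E
```

```text
t 19.75 pos [0.5754 0.0297 0.2896] yaw -88.4 F [0.3 0.8 0. ] w 0.0855
 turn [0.57 3.45 0.02] rows 1 each [0.57 3.45 0.02]
 shift [0.2264 0.1218 0.0396] rows 7 each [0.0323 0.0174 0.0057]
```

>>> {"api": "drive_tool", "payload": {"steps": [0.033, 0.0174, 0.004, 0, 0, 0, -1, 0.033, 0.0174, 0.004, 0, 0, 0, -1, 0.033, 0.0174, 0.004, 0, 0, 0, -1, 0.033, 0.0174, 0.004, 0, 0, 0, -1, 0, 0, 0, 0, 0, 0, -1]}}

```text
clock: 20.17
eef_pos: [0.507, -0.1029, 0.2652]
tool_rot: [0.717, -0.696, -0.027, -0.017]
ft_force: [-0.7, 0.8, 0.1]
grip_width: 0.0853
```

```bash
python3 - <<'E'
from h import *
plan(.46,-.20,.23,-95)
o=bot.get_obs();print(np.round(o['joint_pos'],3))
E
```

```text
t 20.17 pos [ 0.507  -0.1029  0.2652] yaw -88.35 F [-0.7  0.8  0.1] w 0.0853
 turn [0.96 3.46 6.68] rows 2 each [0.48 1.73 3.34]
 shift [0.1008 0.0383 0.0352] rows 3 each [0.0336 0.0128 0.0117]
[-2.250e-01  3.130e-01 -1.000e-03  1.286e+00  5.600e-02  2.886e+00]
```

>>> {"api": "drive_tool", "payload": {"steps": [0, 0, 0, 0.5, 1.7, 0, -1, 0, 0, 0, 0.3, 1.7, 0, -1, 0.025, 0.0095, 0.006, 0, 0, 0, -1, 0.025, 0.0095, 0.006, 0, 0, 0, -1, 0.025, 0.0095, 0.006, 0, 0, 3.4, -1, 0.025, 0.0095, 0.006, 0, 0, 3.3, -1, 0, 0, 0, 0, 0, 0, -1, 0, 0, 0, 0, 0, 0, -1]}}

```text
clock: 20.83
eef_pos: [0.4743, -0.1996, 0.2418]
tool_rot: [-0.677, 0.736, 0.0, 0.004]
ft_force: [0.8, 0.0, 0.2]
grip_width: 0.0853
```

```bash
python3 - <<'E'
from h import *
o=bot.get_obs();print(np.round(o['joint_pos'],3))
shot('wrist','w12'); rects('w12',.026,.038)
plan(.46,-.265,.1,-95)
E
```

```text
[-0.401  0.303 -0.076  1.189  0.006  2.823]
4312 px 345 204 [ 460.5 -265.4] [46.4 97. ] 84.1 z 0.0318
t 20.88 pos [ 0.4749 -0.199   0.2424] yaw -94.67 F [ 0.1  0.7 -0.2] w 0.0855
 turn [-0.34  0.29  0.33] rows 1 each [-0.34  0.29  0.33]
 shift [0.0671 0.0091 0.1424] rows 4 each [0.0168 0.0023 0.0356]
```

View pics/w12.png

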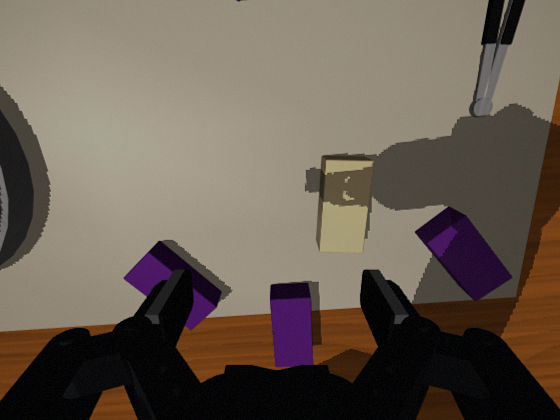

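Brick B is at (345,204) with clear space for the fingers on both sides.

>>> {"api": "drive_tool", "payload": {"steps": [0.022, 0.003, 0.01, -0.3, 0.3, 1.2, -1, 0.022, 0.003, 0.01, 0, 0, 0, -1, 0.022, 0.003, 0.02, 0, 0, 0, -1, 0, 0, 0.035, 0, 0, 0, -1, 0, 0, 0.035, 0, 0, 0, -1, 0, 0, 0.02, 0, 0, 0, -1, 0, 0, 0, 0, 0, 0, -1, 0, 0, 0, 0, 0, 0, -1]}}

```text
clock: 21.55
eef_pos: [0.4604, -0.2628, 0.1125]
tool_rot: [-0.671, 0.742, 0.0, 0.0]
ft_force: [-0.2, 0.1, 1.0]
grip_width: 0.0854
```

```bash
python3 - <<'E'
from h import *
plan(.4605,-.2654,.083,-95.9)
E
```

```text
t 21.55 pos [ 0.4604 -0.2628  0.1125] yaw -95.73 F [-0.2  0.1  1. ] w 0.0854
 turn [0.   0.   0.17] rows 1 each [0.   0.   0.17]
 shift [ 0.0025 -0.0003  0.0295] rows 1 each [ 0.0025 -0.0003  0.0295]
```

>>> {"api": "drive_tool", "payload": {"steps": [0.0025, 0, 0.015, 0, 0, 0, -1, 0, 0, 0.014, 0, 0, 0, -1, 0, 0, 0, 0, 0, 0, -1, 0, 0, 0, 0, 0, 0, 1, 0, 0, 0, 0, 0, 0, 1, 0, 0, 0, 0, 0, 0, 1, 0, 0, 0, 0, 0, 0, 1, 0, 0, 0, 0, 0, 0, 1]}}

```text
clock: 22.22
eef_pos: [0.4617, -0.2673, 0.0864]
tool_rot: [-0.67, 0.742, -0.003, 0.001]
ft_force: [-1.4, 0.9, 7.1]
grip_width: 0.0448
```

>>> {"api": "drive_tool", "payload": {"steps": [0, 0, 0, 0, 0, 0, 1, 0, 0, -0.005, 0, 0, 0, 1, 0, 0, -0.015, 0, 0, 0, 1, 0, 0, -0.03, 0, 0, 0, 1, 0, 0, -0.035, 0, 0, 0, 1, 0, 0, -0.035, 0, 0, 0, 1, 0, 0, -0.035, 0, 0, 0, 1, 0, 0, -0.01, 0, 0, 0, 1]}}

```text
clock: 22.88
eef_pos: [0.4617, -0.2675, 0.2558]
tool_rot: [-0.67, 0.742, -0.006, 0.002]
ft_force: [1.0, -0.1, -1.3]
grip_width: 0.0447
```

>>> {"api": "drive_tool", "payload": {"steps": [0, 0, 0, 0, 0, -6.6, 1, 0, 0, 0, 0, 0, -6.6, 1, 0, 0, 0, 0, 0, -6.6, 1, 0, 0, 0, 0, 0, -6.6, 1, 0, 0, 0, 0, 0, -6.6, 1, 0, 0, 0, 0, 0, -6.6, 1, 0, 0, 0, 0, 0, -6.6, 1, 0, 0, 0, 0, 0, -6.6, 1]}}

```text
clock: 23.55
eef_pos: [0.4594, -0.2662, 0.2488]
tool_rot: [0.931, -0.364, 0.001, 0.0]
ft_force: [0.4, -0.6, -1.1]
grip_width: 0.0446
```

>>> {"api": "drive_tool", "payload": {"steps": [0, 0, 0, 0, 0, -6.6, 1, 0, 0, 0, 0, 0, -6.6, 1, 0, 0, 0, 0, 0, -6.6, 1, 0, 0, 0, 0, 0, -6.6, 1, 0, 0, 0, 0, 0, -6.6, 1, 0, 0, 0, 0, 0, -6.6, 1, 0, 0, 0, 0, 0, -6.6, 1, 0, 0, 0, 0, 0, -6.6, 1]}}

```text
clock: 24.22
eef_pos: [0.4594, -0.2662, 0.2488]
tool_rot: [0.996, 0.088, 0.001, 0.001]
ft_force: [-0.2, -0.0, -1.5]
grip_width: 0.0444
```

```bash
python3 - <<'E'
from h import *
a=np.radians(-67.2); c=np.array([534.5,194])-50*np.array([np.cos(a),np.sin(a)]); print(c)
plan(c[0]/1e3,c[1]/1e3,.255,22.8)
E
```

```text
[515.12422068 240.09315758]
t 24.22 pos [ 0.4594 -0.2662  0.2488] yaw 10.08 F [-0.2 -0.  -1.5] w 0.0444
 turn [  0.08  -0.05 -12.72] rows 2 each [ 0.04 -0.03 -6.36]
 shift [ 0.2475 -0.4452 -0.0062] rows 13 each [ 0.019  -0.0342 -0.0005]
```

>>> {"api": "drive_tool", "payload": {"steps": [0, 0, 0, 0, 0, -6.4, 1, 0, 0, 0, 0, 0, -6.3, 1, 0.019, -0.0342, 0, 0, 0, 0, 1, 0.019, -0.0342, 0, 0, 0, 0, 1, 0.019, -0.0342, 0, 0, 0, 0, 1, 0.019, -0.0342, 0, 0, 0, 0, 1, 0.019, -0.0342, 0, 0, 0, 0, 1, 0.019, -0.0342, 0, 0, 0, 0, 1]}}

```text
clock: 24.88
eef_pos: [0.4863, -0.0316, 0.2487]
tool_rot: [0.981, 0.194, 0.001, 0.001]
ft_force: [0.5, 0.3, -1.3]
grip_width: 0.0442
```

>>> {"api": "drive_tool", "payload": {"steps": [0.019, -0.0342, 0, 0, 0, 0, 1, 0.019, -0.0342, 0, 0, 0, 0, 1, 0.019, -0.0342, 0, 0, 0, 0, 1, 0.019, -0.0342, 0, 0, 0, 0, 1, 0.019, -0.0342, 0, 0, 0, 0, 1, 0.019, -0.0342, 0, 0, 0, 0, 1, 0.019, -0.0342, 0, 0, 0, 0, 1, 0, 0, 0, 0, 0, 0, 1]}}

```text
clock: 25.55
eef_pos: [0.5183, 0.2453, 0.2477]
tool_rot: [0.98, 0.198, 0.002, -0.0]
ft_force: [0.8, -0.3, -1.7]
grip_width: 0.0445
```

>>> {"api": "drive_tool", "payload": {"steps": [0, 0, 0, 0, 0, 0, 1, 0, 0, 0, 0, 0, 0, 1]}}

```text
clock: 25.72
eef_pos: [0.5178, 0.2385, 0.2478]
tool_rot: [0.981, 0.195, 0.0, 0.002]
ft_force: [0.1, -0.8, -1.8]
grip_width: 0.0446
```

```bash
python3 - <<'E'
from h import *
plan(.5151,.2401,.2,22.8)
shot('wrist','w13');o=bot.get_obs()['eef_pos']; z=o[2]-.053
held('w13',(z-.012,z+.012),o,22.8)
u=np.array([.3875,-.9219]);q=o[:2]*1000-[534.5,194];print('along',q@u,'across',q@[.9219,.3875])
E
```

```text
t 25.72 pos [0.5178 0.2385 0.2478] yaw 22.5 F [ 0.1 -0.8 -1.8] w 0.0446
 turn [ 0.2   0.03 -0.3 ] rows 1 each [ 0.2   0.03 -0.3 ]
 shift [-0.0018 -0.0025  0.0478] rows 2 each [-0.0009 -0.0012  0.0239]
n 16277 z at tcp 0.19299129135681642 tilt [-0.00412118  0.01719651] X [-0.0222801   0.02267284] Ymin -0.05009699818228505 edge [ 0.00447514 -0.04992946]
along -46.816719391361545 across 1.6888170068429817
```

View pics/w13.png

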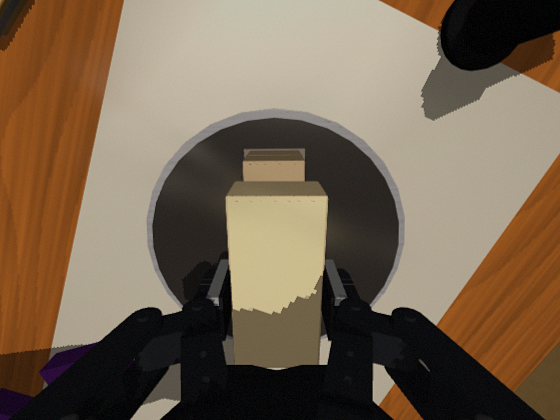

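>>> {"api": "drive_tool", "payload": {"steps": [-0.0015, -0.0007, 0.01, 1, 0, -0.3, 1, 0, 0, 0.015, 0, 0, 0, 1, 0, 0, 0.015, 0, 0, 0, 1, 0, 0, 0.006, 0, 0, 0, 1, 0, 0, 0, 0, 0, 0, 1, 0, 0, 0, 0, 0, 0, 1]}}

```text
clock: 26.27
eef_pos: [0.5167, 0.2382, 0.2028]
tool_rot: [0.98, 0.196, -0.001, -0.007]
ft_force: [0.6, 0.4, -1.5]
grip_width: 0.0446
```

```bash
python3 - <<'E'
from h import *
plan(.5151,.2401,.2,22.8)
shot('wrist','w14');o=bot.get_obs()['eef_pos']; z=o[2]-.053
held('w14',(z-.012,z+.012),o,22.8)
u=np.array([.3875,-.9219]);q=o[:2]*1000-[534.5,194];print('along',q@u,'across',q@[.9219,.3875])
E
```

```text
t 26.27 pos [0.5167 0.2382 0.2028] yaw 22.66 F [ 0.6  0.4 -1.5] w 0.0446
 turn [-0.83 -0.08 -0.14] rows 1 each [-0.83 -0.08 -0.14]
 shift [-0.0008 -0.0023  0.0028] rows 1 each [-0.0008 -0.0023  0.0028]
n 16306 z at tcp 0.14798261336033144 tilt [-0.00216288 -0.0005356 ] X [-0.02295554  0.02201836] Ymin -0.050203921522821694 edge [ 0.00387008 -0.05011288]
along -47.89287956615068 across 1.2962048113057738
```

View pics/w14.png

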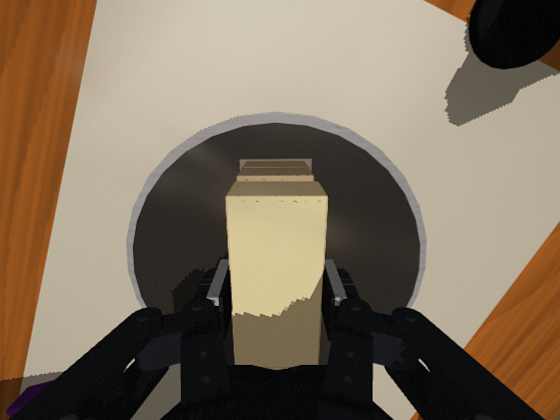

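The brick is level, its far edge 98.0 mm out (the wall end is at 98.2) and 0.8 mm across. Lowering the last 12 mm.

>>> {"api": "drive_tool", "payload": {"steps": [0, 0, 0.004, 0, 0, 0, 1, 0, 0, 0.004, 0, 0, 0, 1, 0, 0, 0.002, 0, 0, 0, 1, 0, 0, 0.001, 0, 0, 0, 1, 0, 0, 0.0005, 0, 0, 0, 1, 0, 0, 0, 0, 0, 0, 1, 0, 0, 0, 0, 0, 0, 1]}}

```text
clock: 26.9
eef_pos: [0.5167, 0.2396, 0.1912]
tool_rot: [0.98, 0.197, -0.0, -0.007]
ft_force: [0.1, 0.1, -1.3]
grip_width: 0.0443
```

>>> {"api": "drive_tool", "payload": {"steps": [0, 0, 0.001, 0, 0, 0, 1, 0, 0, 0, 0, 0, 0, 1]}}

```text
clock: 27.07
eef_pos: [0.5168, 0.2397, 0.1907]
tool_rot: [0.98, 0.197, -0.0, -0.007]
ft_force: [-1.4, 0.1, 0.7]
grip_width: 0.0445
```

>>> {"api": "drive_tool", "payload": {"steps": [0, 0, 0.0008, 0, 0, 0, 1, 0, 0, 0, 0, 0, 0, 1]}}

```text
clock: 27.23
eef_pos: [0.5167, 0.2397, 0.1905]
tool_rot: [0.98, 0.197, 0.0, -0.008]
ft_force: [-2.5, -0.2, 4.4]
grip_width: 0.0445
```

>>> {"api": "drive_tool", "payload": {"steps": [0, 0, 0, 0, 0, 0, -0.2, 0, 0, 0, 0, 0, 0, -0.4, 0, 0, 0, 0, 0, 0, -0.7, 0, 0, 0, 0, 0, 0, -0.7, 0, 0, -0.01, 0, 0, 0, -1, 0, 0, -0.03, 0, 0, 0, -1, 0, 0, -0.035, 0, 0, 0, -1, 0, 0, -0.035, 0, 0, 0, -1]}}

```text
clock: 27.9
eef_pos: [0.5165, 0.2376, 0.3005]
tool_rot: [0.98, 0.197, -0.001, -0.007]
ft_force: [1.3, 0.5, -0.0]
grip_width: 0.0852
```

>>> {"api": "drive_tool", "payload": {"steps": [0, 0.03, -0.02, 0, 0, 0, -1, 0, 0.03, 0, 0, 0, 0, -1, 0, 0, 0, 0, 0, 0, -1, 0, 0, 0, 0, 0, 0, -1]}}

```text
clock: 28.23
eef_pos: [0.5409, 0.1811, 0.3194]
tool_rot: [0.981, 0.196, 0.0, -0.008]
ft_force: [-0.4, -0.1, -1.3]
grip_width: 0.0849
```

```bash
python3 - <<'E'
from h import *
shot('wrist','w15');shot('scene','s15')
C=(534.5,194)
wall('w15',.096,.112,C,-67.2)
print('3rd');p,d,m=load('w15');W=world(d,m);a=np.radians(-67.2)
q=W[...,:2]*1000-np.array(C);X=q@[np.cos(a),np.sin(a)];Y=q@[-np.sin(a),np.cos(a)]
s=(W[...,2]>.126)&(W[...,2]<.144)&(abs(Y)<35)&(X>-120)&(X<20)
print(s.sum(),np.percentile(X[s],[.3,99.7]),np.percentile(Y[s],[.5,99.5]),np.median(W[s][:,2]),np.linalg.lstsq(np.c_[X[s],Y[s],np.ones(s.sum())],W[s][:,2]*1000,rcond=None)[0],cv2.minAreaRect(W[s][:,:2].astype(np.float32)*1000))
E
```

```text
(-50, 50) 1813 x [ 6.3 49.9] y [-21.   24.6] mid 1.6 slope [-0.01606397  2.24411049] z 0.1037
(51, 110) 1581 x [51.  94.1] y [-21.5  24.8] mid 1.5 slope [0.00847736 1.05138725] z 0.1037
3rd
6442 [-99.23651724  -2.72285826] [-21.15106793  24.19286156] 0.13567682466633096 [ 9.26349599e-04 -7.17279027e-04  1.35726776e+02] ((516.2012939453125, 241.48037719726562), (46.079978942871094, 97.10037231445312), 22.698030471801758)
```

View pics/w15.png

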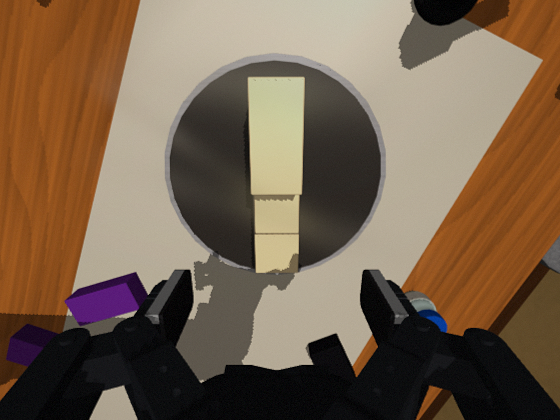

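View pics/s15.png

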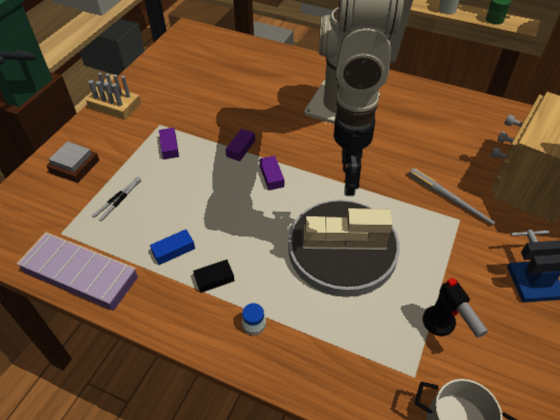

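The scene view shows all three bricks on the wall (third course at (370,221), half at (315,228)), the other objects unmoved and the gripper clear. Handing in.

```bash
python3 - <<'E'
from h import *
print(job_done())
E
```

```text
the job is handed in; nothing more can be done
None
```

The wall is built and handed in at about 28 s. I laid one whole brick over the base joint, the half brick at the open end, then the other whole brick as the start of the third course. Each was lowered until it touched, then released.

My last wrist-camera check, in the hearth's axes estimated from the same pictures:

| Brick | Along the wall (target) | Across | Top height (target) |
|---|---|---|---|
| Second-course whole | about −1 mm (0) | +1.7 mm | 103.7 mm (104) |
| Half brick | about 70–71 mm (+75) | +1.6 mm | 103.7 mm (104) |
| Third-course whole | −51 mm (−50) | +1.5 mm | 135.7 mm (136) |

- **Tolerances:** All three bricks read flat, straight and within the limits.
- **Least exact:** The half brick sits about 4 mm short of nominal, with 3–4 mm of margin left. Its joint is about 1.5 mm instead of 3 mm, and it stops roughly 4 mm short of flush with the wall's open end.
- **Wrist joint limit:** On the way to the last brick the wrist joint ran up to the end of its range. The arm drifted sideways in free air, touching nothing, and I corrected it.
- **Other objects:** The charcoal, tweezers, torch and flux jar look unmoved in the last scene picture. I did not measure them.
- **Failed check:** A top-camera measurement of the wall after placing the half failed, because the arm covered the wall. The final figures therefore rest on the wrist camera alone.

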